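Hook the long battery pack into the shop's charger

TASK

On the shop counter, put the long battery pack for the stock-taking handheld on charge: slip the tongue at its end under the lip of the charger, then swing the other end down behind the sill so that the pack lies flat on the floor of the bay, and let go. Leave the short battery pack where it lies.

Things in the scene. Friction and masses are not known exactly. Their poses are not given: they have to be found in the camera images.
- long_pack_mid (a point): Centre (16 mm above the underside) of the long battery pack: black body 110 x 52 x 32 mm (x, y, z), 0.32 kg, flat on the counter, grey panel on top. x runs from tongue end to plain tail end, z up. At the -x end a tongue projects 22 mm further, 36 mm wide, 8 mm thick, its underside level with the body's. Grasp across the 52 mm width at mid-length. A pink juice carton of like size lies near.
- tongue_tip (a point): Middle of the end face of the long pack's tongue: 77 mm from the pack's centre along its -x and 12 mm below it (half-way up the 8 mm thick tongue). Same axes as the long pack.
- short_pack_mid (a point): Centre of the short battery pack, which must stay where it is: same look, width, height and tongue as the long pack, but its body is only 66 mm long. Same sense of axes.
- bay (a point): Where the long pack's centre is when seated midway in the bay of the charger, a grey block fixed to the counter; x from lip end to sill end, z up. Bay floor 16 mm below (10 mm above the counter). Sill: 10 mm high, inner face x = 63 mm, 16 mm thick. Side guides 10 mm high at y = +-35 mm, only where |x| is 39 to 63 mm; between, the base is 42 mm wide, leaving room for fingers. Play: 8 mm in x, 9 in y.
- lip_edge (a point): Middle of the lower edge of the charger's lip, 63 mm from the bay point along the bay's -x, 16 mm above the bay floor; same axes. The lip is 6 mm thick, 100 mm wide; the hollow under it is 70 mm wide and runs 25 mm back to -x; the head behind is 34 mm above the counter. The tongue enters towards -x with the pack's tail raised 10 to 15 degrees, the gripper tilting with it.
Not all that is in view belongs to the job. What is shaped like the part that bears long_pack_mid but orange is not meant. Leave any orange look-alike of the part that bears bay alone.

How it is judged:
On the way:
1. the tongue is under the lip while the tail is still raised (x of tongue_tip in the frame of bay below -0.066 m and z of tongue_tip in the frame of bay below -0.002 m and angle between long_pack_mid's own z axis and vertical above 0.05 rad and y of tongue_tip in the frame of bay between -0.025 and 0.025 m), for 0.05 s.
At the end, for the whole second after the job is handed in: The long pack lies flat (within 3 degrees) on the bay floor (centre height within 3 mm), its centre within 12 mm of the bay's centre in x and y and in line with it within 11 degrees, its tongue under the lip (x of long_pack_mid in the frame of bay between -0.012 and 0.012 m and y of long_pack_mid in the frame of bay between -0.012 and 0.012 m and z of long_pack_mid in the frame of bay between -0.003 and 0.003 m and angle between long_pack_mid's own z axis and vertical below 0.05 rad and angle between the x axis of long_pack_mid and the x axis of bay, either way round below 0.2 rad and x of tongue_tip in the frame of bay below -0.064 m); the robot touches nothing.
It fails at once if the short battery pack is moved by more than 30 mm (distance of short_pack_mid from where it was at the start of the episode above 0.03 m).
It also fails if it takes over 40 s, if anything falls off the work surface, if the arm or the gripper's body presses on something with over 40 N, if the wrist force passes 120 N, or if a joint passes its speed limit or range.

ROBOT

A 6-joint arm with a two-finger parallel gripper is mounted at the origin on the work surface. World frame = base frame: x ahead of the robot, y to its left, z up, the work surface at z = 0. Lengths are in m, angles in rad, forces in N, time in s.
With the tool pointing down it reaches from about 0.3 to 1 m from the base axis. Payload 5.1 kg.
Tool frame: the origin (TCP) lies between the finger pads; the fingertips stand 14 mm ahead of it and the grasp point (between the pads) lies 5 mm behind it; z points along the fingers, y is the direction in which the jaws open and shut (so a half turn about z gives the same grasp; the last joint's range is limited). The gripper opens to 95 mm and grips with 3 to 60 N. Pads are 20 mm wide; open, the fingers measure 119 mm over their backs; the gripper's body (75 mm by 180 mm) begins 59 mm behind the grasp point.
Start: joints at [-1.251, 0.124, 1.65, -0, 1.367, -0.083], TCP at [0.255, -0.598, 0.229] pointing down, gripper open.
Joint ranges: [-2.61, 2.61], [-1.02, 2.33], [0.03, 2.71], [-1.35, 4.49], [0.32, 2.68], [-2.91, 2.91]. Speed limits (rad/s): [2.57, 2.57, 3.14, 3.14, 3.14, 3.14].

INTERFACE

Orientations are given as a unit quaternion [w, x, y, z].
In Python, from bench import monitor, grab_frame, order, search_frame, regions_of, landmark_of gives the robot as it stands.
- The arm moves only by the shell command python3 -m creep 'ROWS' [OPENING]. ROWS is JSON, a list of rows, each an object with "offset": the shift along the tool's x, y, z in mm, a list of three; "twist": the turn about the tool's z in degrees. In form: [{"offset": [dx, dy, dz], "twist": twist}, ...]. A call has 1 to 5 rows; each row shifts and turns the commanded pose from where the row before left it, along the tool's axes as they then stand; what a row does not reach is not made up. A row lasts 1/10 s, in which the tool goes at most 50 mm and 8.59 degrees, less where a joint would pass 70% of its speed; a pose out of reach is approached as far as the arm can. A call is refused whole if a number of a shift passes 50 or a number of a turn 8.59, either way. A call with a gripper value outside its range is refused whole. OPENING is the gripper's target within -1 to 1 (shut at 1, half-way at 0, fully open at -1), set as the call begins (- or left out, the last holds). The fingers move at their own pace and stop on an object; the grip force is fixed at half the most. Time passes only in rows, so rows that do not move let the fingers close. It gives the time, the measured TCP pose, the force and the opening at its end, in the units of the state.
- monitor.sense(): the state, without advancing time (a new reading comes with each control period).
- grab_frame(name): name is "scene" or "top" or "wrist"; returns a dict with "img" (480x640x3 uint8, red, green, blue), "depth" (480x640 float32, m along the optical axis (not along the pixel's ray), 0 where there is no reading), "fx", "fy", "cx", "cy" (pixels), "dist" ([k1, k2, p1, p2, k3] as OpenCV has them; the pictures are not rectified), "pose" (4x4, takes a point from camera to world coordinates); the wrist camera has in their place "hand_eye" (4x4, takes a point from camera to tool coordinates, whose origin is the TCP and whose axes are the flange's). Camera axes: x right, y down, z forward; pixel columns grow to the right and rows downward; lengths in m; the calibration is good to about 2 mm. A picture is of the moment at which its call begins: read the wrist's pose just before it.
- order.job_done(): hands the job in, once; it reports no verdict.
Trained networks look in a picture, given as the dict that the camera call returned (one of the last four; its "shot" number tells which), for a name from the list of things; names that differ only in an ending like _2 or _b are one class to them, and where a whole thing is asked for, a point or a joint stands for the part that bears it (a point fixed in the world has none). Each returns a list of dicts, best first, with "confidence" (0 to 1); they miss things now and then, are a little off and sometimes report something else, mostly with a low value. They report only what shows in the picture. A call takes as long as a camera call. They do not tell look-alikes from the thing itself.
- search_frame(picture, query): "rect" ([centre column, centre row, width, height] in pixels, round what is visible of it).
- regions_of(picture, query): "mask" (480x640 bool, what is visible of it) and "rect" ([centre column, centre row, width, height] in pixels, round what is visible of it).
- landmark_of(picture, query): "centre" ([row, column] in pixels: a listed point, or the origin of a listed thing).
The state is a dict: "t": time; "joint_pos": joint angles; "qvel": joint speeds; "joint_torque": joint torques, N m; "ee_pos": TCP position; "tcp_rot": TCP orientation; "ft_force": force on the tool from outside, world axes, zero at the start; "ft_torque": the same for the moment, N m; "grip_width": finger opening in m.
Only numpy, scipy, OpenCV 4.12 (cv2) and the standard library are available. Lean on these libraries where they do the work, as an engineer would, in place of code of your own. Each camera call takes 0.05 s, during which the arm holds its last target.

## Working session

There is one attempt and no reset: what is moved stays moved. The work goes in short steps, Python scripts to look and compute and a shell command to move; the robot and the scene stay as the last step left them, time stands still between calls to the robot, and variables do not carry over. Pictures are saved under pics/ and viewed, and the job is handed in when it is done.

```bash
ls; mkdir -p pics; python3 - <<'E'
from bench import monitor, grab_frame, search_frame, landmark_of
import cv2
print(monitor.sense())
for n in ["scene","top"]:
    f=grab_frame(n); cv2.imwrite(f"pics/{n}0.png",f["img"][:,:,::-1])
    for q in ["long_pack_mid","short_pack_mid","bay","lip_edge","tongue_tip"]:
        try: print(n,q,[(d["centre"],round(d["confidence"],2)) for d in landmark_of(f,q)])
        except Exception as e: print(q,e)
E
```

```text
pics
{'t': 0.0, 'joint_pos': array([-1.25056413e+00,  1.24462907e-01,  1.65166796e+00, -3.02485399e-05,
        1.36748403e+00, -8.26258899e-02]), 'qvel': array([-0.00060738, -0.00094522, -0.00089176, -0.00038653, -0.00027158,
        0.00043821]), 'joint_torque': array([-4.29613056e-05, -4.17604494e+01, -3.59931564e+01,  7.74640124e-02,
        4.93131776e-02, -1.57257641e-04]), 'ee_pos': array([ 0.25458941, -0.59740378,  0.2274179 ]), 'tcp_rot': array([-1.00223865e-03,  9.79780556e-01,  2.00072588e-01, -1.34547272e-04]), 'ft_force': array([ 0.00190971, -0.51635919, -0.17641753]), 'ft_torque': array([ 0.00390665,  0.04851628, -0.0200797 ]), 'grip_width': 0.09474726068874333}
scene long_pack_mid [([299.2, 233.2], 0.78), ([292.0, 174.6], 0.59)]
scene short_pack_mid [([307.2, 288.2], 0.73)]
scene bay [([168.5, 427.8], 0.89), ([254.7, 420.6], 0.64)]
scene lip_edge [([236.9, 405.3], 0.74), ([298.3, 230.2], 0.73), ([157.1, 414.1], 0.64)]
scene tongue_tip [([313.1, 198.0], 0.95), ([272.9, 235.7], 0.59)]
top long_pack_mid [([227.0, 476.1], 0.83), ([209.8, 421.8], 0.68)]
top short_pack_mid [([180.4, 367.1], 0.86)]
top bay [([190.1, 214.5], 0.76), ([302.0, 149.6], 0.6), ([215.3, 216.5], 0.25)]
top lip_edge [([321.9, 167.9], 0.96), ([215.8, 214.4], 0.86)]
top tongue_tip [([207.9, 459.9], 0.69), ([241.6, 413.8], 0.61)]
```

View pics/scene0.png

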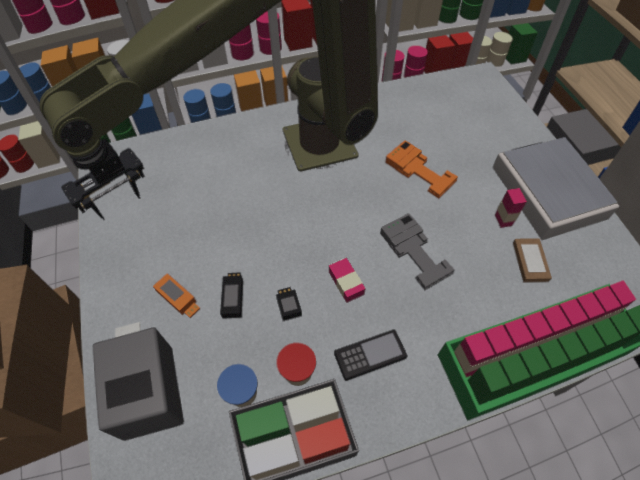

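View pics/top0.png

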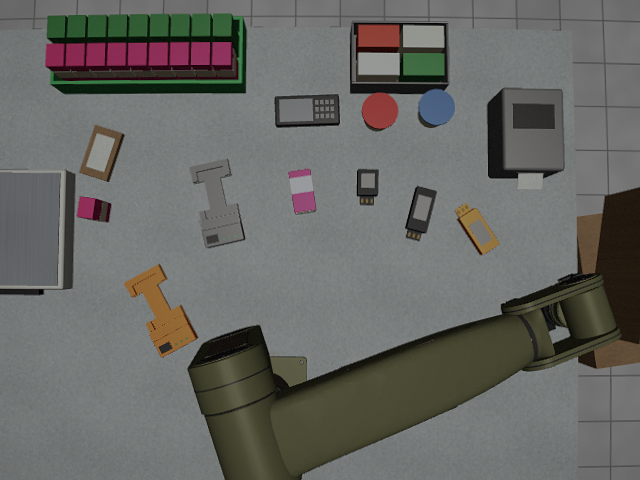

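The scene picture shows the black long pack at (232,296), the short pack at (288,303), the orange look-alike pack at (177,294), the grey charger at (417,250) and the orange charger at (421,168).
In the top picture the long pack is at (421,212) with its tongue pointing down to (413,236). The grey charger's head is at (222,230) and its sill at (210,168).

Candidates for the long pack, by top pixel: black long (421,212), black short (367,185), orange (478,230), pink carton (302,190). My choice is (421,212). Next come measurements and the close crop.

```bash
cat > h.py <<'E'
import numpy as np, cv2
from scipy.spatial.transform import Rotation as R
def Km(f): return np.array([[f["fx"],0,f["cx"]],[0,f["fy"],f["cy"]],[0,0,1.]])
def Tq(q): return R.from_quat([q[1],q[2],q[3],q[0]]).as_matrix()
def campose(f,s=None):
    if "pose" in f: return np.array(f["pose"])
    T=np.eye(4); T[:3,:3]=Tq(s["tcp_rot"]); T[:3,3]=s["ee_pos"]
    return T@np.array(f["hand_eye"])
def cloud(f,T):
    v,u=np.mgrid[0:480,0:640]
    p=cv2.undistortPoints(np.stack([u.ravel(),v.ravel()],1).astype(np.float64)[:,None],Km(f),np.array(f["dist"],float))[:,0]
    d=f["depth"].ravel().astype(float)
    P=np.c_[p*d[:,None],d]
    W=P@T[:3,:3].T+T[:3,3]; W[d==0]=np.nan
    return W.reshape(480,640,3)
def rect(pts):
    (c,s,a)=cv2.minAreaRect((pts[:,:2]*1000).astype(np.float32)); b=cv2.boxPoints((c,s,a))
    return np.array(c)/1000,s,a,b/1000
E
python3 - <<'E'
from bench import *
from bench import grab_frame, regions_of
from h import *
f=grab_frame("top"); W=cloud(f,campose(f))
print(campose(f)[:3,3])
for n,(c0,c1,r0,r1) in dict(long=(400,445,180,246),short=(352,385,163,212),chg=(185,250,155,252)).items():
    X=W[r0:r1,c0:c1].reshape(-1,3); X=X[~np.isnan(X[:,0])]
    print(n,len(X),np.percentile(X[:,2],[1,5,50,95,99]).round(4))
    for lo,hi in [(.004,.06),(.026,.06)]:
        m=(X[:,2]>lo)&(X[:,2]<hi)
        if m.sum()>20: c,s,a,b=rect(X[m]); print(lo,m.sum(),c.round(4),np.round(s,1),round(a,1),b.round(3).tolist())
im=f["img"][:,:,::-1]
a=cv2.resize(im[150:260,345:505],(800,550),interpolation=cv2.INTER_CUBIC); cv2.imwrite("pics/c1.png",a)
b=cv2.resize(im[150:260,170:270],(500,550),interpolation=cv2.INTER_CUBIC); cv2.imwrite("pics/c2.png",b)
E
```

```text
[ 0.32766762 -0.12658573  1.57601697]
long 2961 [-0.0076 -0.0048  0.0031  0.036   0.0388]
0.004 1366 [ 0.4709 -0.3965] [113.5 167.8] 89.8 [[0.3869999945163727, -0.453000009059906], [0.5550000071525574, -0.45399999618530273], [0.5550000071525574, -0.3400000035762787], [0.3869999945163727, -0.3400000035762787]]
0.026 891 [ 0.4761 -0.3909] [ 53.1 111.3] 75.5 [[0.41600000858306885, -0.40299999713897705], [0.5230000019073486, -0.4309999942779541], [0.5370000004768372, -0.3790000081062317], [0.42899999022483826, -0.35100001096725464]]
short 1611 [-0.0073 -0.0045  0.0041  0.0365  0.0391]
0.004 810 [ 0.5354 -0.2583] [124.   82.4] 0.3 [[0.4729999899864197, -0.21699999272823334], [0.4740000069141388, -0.30000001192092896], [0.5979999899864197, -0.29899999499320984], [0.597000002861023, -0.21699999272823334]]
0.026 519 [ 0.544  -0.2537] [66.  50.8] 0.2 [[0.5109999775886536, -0.2280000001192093], [0.5109999775886536, -0.27900001406669617], [0.5770000219345093, -0.27900001406669617], [0.5770000219345093, -0.2280000001192093]]
chg 6271 [-0.0071 -0.0044  0.0044  0.0357  0.0394]
0.004 3235 [0.493  0.1287] [249.2 165.9] 0.9 [[0.367000013589859, 0.20999999344348907], [0.3700000047683716, 0.04399999976158142], [0.6190000176429749, 0.04800000041723251], [0.6159999966621399, 0.21299999952316284]]
0.026 1124 [0.4892 0.1274] [210.4 101.3] 12.9 [[0.375, 0.15299999713897705], [0.39800000190734863, 0.054999999701976776], [0.6029999852180481, 0.10199999809265137], [0.5799999833106995, 0.20000000298023224]]
```

View pics/c1.png

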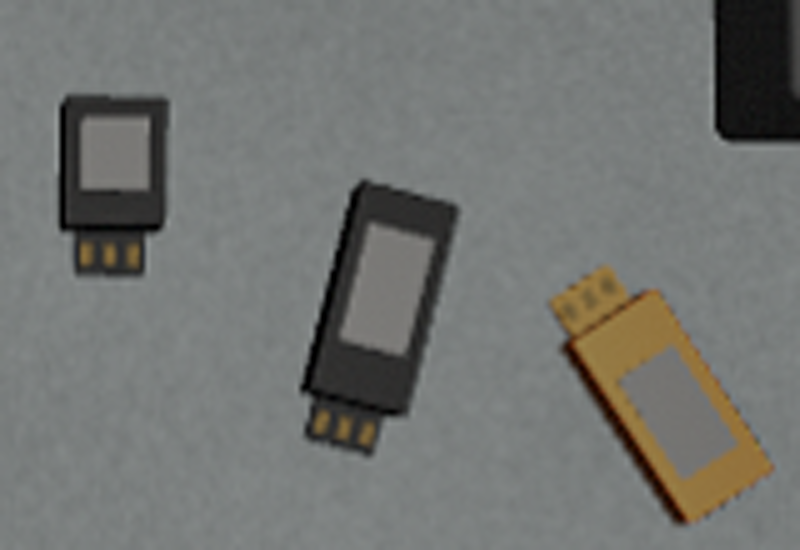

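View pics/c2.png

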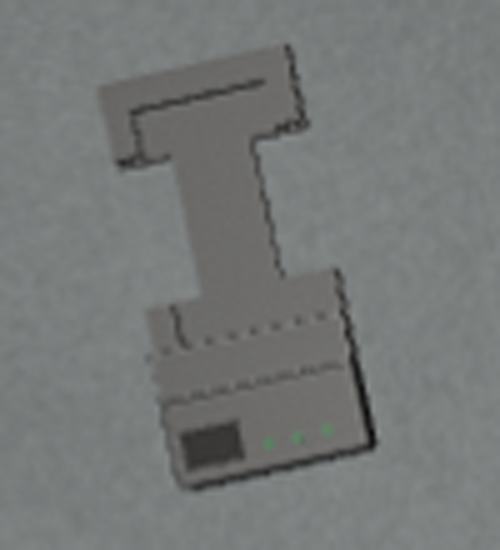

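The crops confirm it. The long black pack is the middle one, with gold contacts on its tongue towards the robot (low x). The short pack is on the left and the orange one on the right. The grey charger's head and lip are at low x, its sill at high x. Depth gives the pack top as 111×53 mm at (0.476,-0.391), yaw -14.5°. Charger yaw is about +13°.

The moves have no tilt, so I plan to pivot the pack in the pads by pressing its tail on the sill. First I move above the pack.

```bash
python3 -m creep '[{"offset":[40,-15,0],"twist":0},{"offset":[40,-15,0],"twist":0},{"offset":[40,-15,0],"twist":0},{"offset":[40,-15,0],"twist":0},{"offset":[40,-15,0],"twist":0}]' -1
python3 -m creep '[{"offset":[40,-15,0],"twist":8},{"offset":[40,-10,0],"twist":8},{"offset":[0,0,0],"twist":8},{"offset":[0,0,0],"twist":8},{"offset":[0,0,0],"twist":5.6}]'
python3 -m creep '[{"offset":[0,0,0],"twist":0}]'
cat > look.py <<'E'
import sys
from bench import monitor, grab_frame
from h import *
n=sys.argv[1]; s=monitor.sense(); f=grab_frame("wrist"); T=campose(f,s)
Rm=Tq(s["tcp_rot"]); print("t",s["t"],"tcp",s["ee_pos"].round(4),"xyaw",np.degrees(np.arctan2(Rm[1,0],Rm[0,0])).round(2),"z",Rm[:,2].round(3),"F",s["ft_force"].round(1),"w",round(s["grip_width"],4))
print("cam",T[:3,3].round(3))
cv2.imwrite(f"pics/{n}.png",f["img"][:,:,::-1]); np.savez(f"{n}.npz",W=cloud(f,T),T=T,img=f["img"],K=Km(f),dist=np.array(f["dist"],float))
E
python3 look.py w1
```

```text
t: 1.15
ee_pos: [0.4104, -0.4493, 0.2289]
tcp_rot: [0.0, 0.98, 0.2, 0.0]
ft_force: [-0.0, 0.9, 0.4]
grip_width: 0.0951
t: 1.65
ee_pos: [0.4768, -0.4006, 0.2287]
tcp_rot: [0.0, 0.992, -0.128, -0.0]
ft_force: [-0.8, -0.1, -0.0]
grip_width: 0.0953
t: 1.75
ee_pos: [0.4765, -0.4009, 0.2287]
tcp_rot: [0.0, 0.992, -0.126, -0.0]
ft_force: [0.3, 0.1, -0.2]
grip_width: 0.0949
t 1.75 tcp [ 0.4765 -0.4009  0.2287] xyaw -14.49 z [-0. -0. -1.] F [ 0.3  0.1 -0.2] w 0.0949
cam [ 0.553 -0.42   0.385]
```

View pics/w1.png

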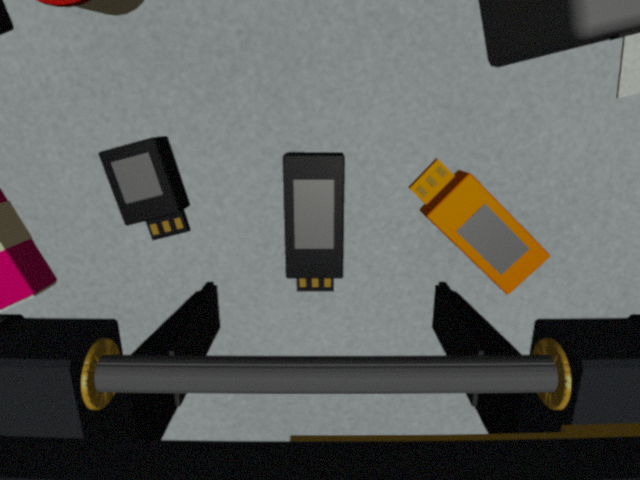

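The wrist picture shows the long pack upright at (314,215) with its tongue at (315,284). The short pack is at (140,180) and the orange one at (485,230). Next I measure the top face.

```bash
python3 - <<'E'
from h import *
d=np.load("w1.npz"); W=d["W"]
X=W[145:300,270:360].reshape(-1,3); X=X[~np.isnan(X[:,0])]
print(np.percentile(X[:,2],[1,50,99]).round(4))
m=(X[:,2]>.026)&(X[:,2]<.045); c,s,a,b=rect(X[m]); print(m.sum(),np.median(X[m,2]),c.round(4),np.round(s,1),round(a,2))
# image-edge version: dark mask, ray-plane z=0.032
g=cv2.cvtColor(d["img"],cv2.COLOR_RGB2GRAY)
m=(np.zeros_like(g)); m[145:280,270:360]=(g[145:280,270:360]<70); m=cv2.morphologyEx(m,cv2.MORPH_CLOSE,np.ones((3,3)))
cn=max(cv2.findContours(m,cv2.RETR_EXTERNAL,cv2.CHAIN_APPROX_NONE)[0],key=cv2.contourArea)
def proj(uv,z):
    p=cv2.undistortPoints(np.asarray(uv,float).reshape(-1,1,2),d["K"],d["dist"])[:,0]; r=np.c_[p,np.ones(len(p))]@d["T"][:3,:3].T; o=d["T"][:3,3]
    return o+r*((z-o[2])/r[:,2])[:,None]
P=proj(cn[:,0],.032); c,s,a,b=rect(P); print(c.round(4),np.round(s,1),round(a,2))
print("tongue",proj([[315,291]],.006).round(4))
E
```

```text
[-0.0017  0.0306  0.0336]
7429 0.031890861876076204 [ 0.4773 -0.3893] [ 52.1 109.3] 75.39
[ 0.4775 -0.3896] [ 50.9 111.9] 75.29
tongue [[ 0.4016 -0.37    0.006 ]]
```

```bash
python3 -m creep '[{"offset":[-2,-11.3,40],"twist":0},{"offset":[0,0,40],"twist":0},{"offset":[0,0,40],"twist":0},{"offset":[0,0,40],"twist":0},{"offset":[0,0,20],"twist":0}]' -1
python3 look.py w2
```

```text
t: 2.3
ee_pos: [0.4751, -0.3878, 0.0443]
tcp_rot: [-0.002, 0.992, -0.125, -0.002]
ft_force: [-1.2, 0.2, -0.5]
grip_width: 0.0949
t 2.3 tcp [ 0.4751 -0.3878  0.0443] xyaw -14.41 z [-0.004  0.004 -1.   ] F [-1.2  0.2 -0.5] w 0.0949
cam [ 0.552 -0.407  0.2  ]
```

View pics/w2.png

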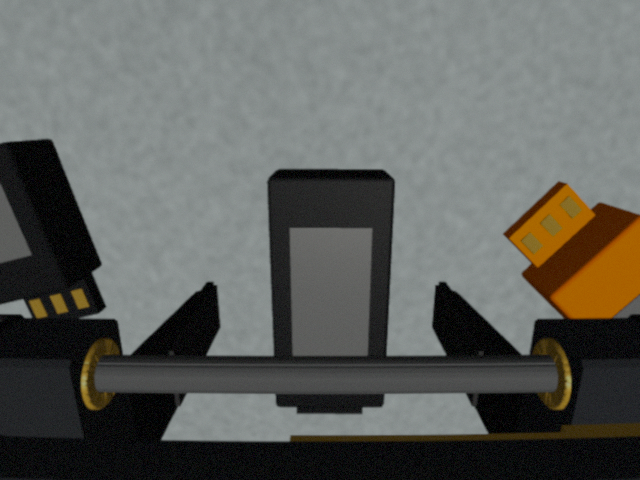

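The fingers straddle the pack (pack edges at columns 269 and 393, pads at 218 and 433), and neighbours are clear. I lower the last 27 mm and close.

```bash
python3 -m creep '[{"offset":[0,0,12],"twist":0},{"offset":[0,0,11],"twist":0},{"offset":[0,0,0],"twist":0},{"offset":[0,0,0],"twist":0}]' -1
python3 look.py w3
```

```text
t: 2.75
ee_pos: [0.4777, -0.3901, 0.0266]
tcp_rot: [0.0, 0.992, -0.126, 0.001]
ft_force: [-0.2, 0.4, 0.8]
grip_width: 0.095
t 2.75 tcp [ 0.4777 -0.3901  0.0266] xyaw -14.51 z [ 0.001 -0.001 -1.   ] F [-0.2  0.4  0.8] w 0.095
cam [ 0.554 -0.409  0.183]
```

```bash
python3 -m creep '[{"offset":[0,0,8.5],"twist":0},{"offset":[0,0,0],"twist":0}]' -1
python3 -m creep '[{"offset":[0,0,0],"twist":0},{"offset":[0,0,0],"twist":0},{"offset":[0,0,0],"twist":0},{"offset":[0,0,0],"twist":0},{"offset":[0,0,0],"twist":0}]' 1
python3 -m creep '[{"offset":[0,0,0],"twist":0},{"offset":[0,0,0],"twist":0},{"offset":[0,0,0],"twist":0}]'
python3 look.py w4
```

```text
t: 3.0
ee_pos: [0.4768, -0.3893, 0.0166]
tcp_rot: [-0.0, 0.992, -0.126, -0.0]
ft_force: [-0.1, 0.3, -0.5]
grip_width: 0.0951
t: 3.5
ee_pos: [0.4773, -0.3897, 0.0173]
tcp_rot: [0.0, 0.992, -0.126, 0.0]
ft_force: [-0.2, -0.2, 0.4]
grip_width: 0.0606
t: 3.8
ee_pos: [0.4772, -0.3897, 0.0173]
tcp_rot: [0.0, 0.992, -0.126, 0.0]
ft_force: [0.2, -0.4, 0.0]
grip_width: 0.0517
t 3.8 tcp [ 0.4772 -0.3897  0.0173] xyaw -14.52 z [ 0. -0. -1.] F [ 0.2 -0.4  0. ] w 0.0517
cam [ 0.553 -0.409  0.173]
```

Gripped at 51.7 mm, which matches the 52 mm width. Now I lift.

```bash
python3 -m creep '[{"offset":[0,0,-20],"twist":0},{"offset":[0,0,-40],"twist":0},{"offset":[0,0,-40],"twist":0},{"offset":[0,0,-40],"twist":0},{"offset":[0,0,-40],"twist":0}]'
python3 look.py w5
```

```text
t: 4.35
ee_pos: [0.4764, -0.3887, 0.1971]
tcp_rot: [-0.001, 0.992, -0.126, -0.001]
ft_force: [0.4, -0.0, -3.9]
grip_width: 0.0519
t 4.35 tcp [ 0.4764 -0.3887  0.1971] xyaw -14.52 z [-0.002  0.002 -1.   ] F [ 0.4 -0.  -3.9] w 0.0519
cam [ 0.553 -0.408  0.353]
```

View pics/w5.png

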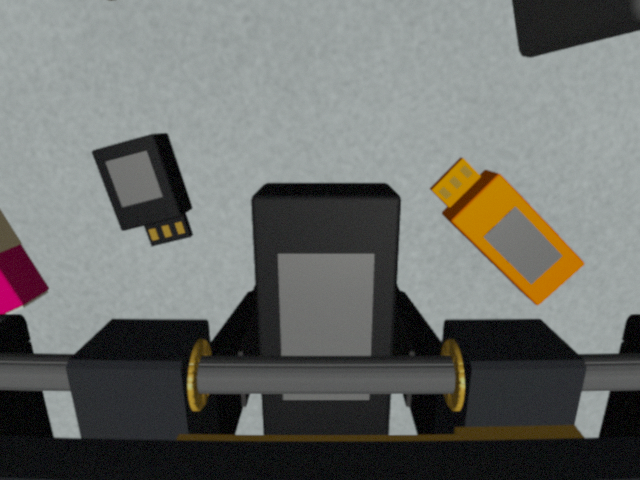

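The pack is held securely. I carry it across towards the charger, staying short of it so the wrist camera sees it past the pack.

```bash
python3 -m creep '[{"offset":[-10,-20,-10],"twist":0},{"offset":[-21,-40,-10],"twist":0},{"offset":[-21,-40,0],"twist":0},{"offset":[-21,-40,0],"twist":0},{"offset":[-21,-40,0],"twist":0}]'
python3 -m creep '[{"offset":[-21,-40,0],"twist":0},{"offset":[-21,-40,0],"twist":0},{"offset":[-21,-40,0],"twist":0},{"offset":[-21,-40,0],"twist":0},{"offset":[-21,-40,0],"twist":0}]'
python3 -m creep '[{"offset":[-21,-40,0],"twist":0},{"offset":[-10,-20,0],"twist":-7},{"offset":[0,0,0],"twist":-7},{"offset":[0,0,0],"twist":-7},{"offset":[0,0,0],"twist":-6.5}]'
python3 -m creep '[{"offset":[0,0,0],"twist":0},{"offset":[0,0,0],"twist":0}]'
python3 look.py w6
```

```text
t: 4.9
ee_pos: [0.43, -0.1898, 0.2155]
tcp_rot: [-0.001, 0.992, -0.127, -0.001]
ft_force: [1.3, 0.0, -3.4]
grip_width: 0.0519
t: 5.4
ee_pos: [0.3784, 0.0297, 0.2157]
tcp_rot: [-0.0, 0.992, -0.127, -0.001]
ft_force: [1.6, -0.3, -3.4]
grip_width: 0.0522
t: 5.9
ee_pos: [0.3639, 0.0944, 0.2156]
tcp_rot: [-0.0, 0.993, 0.116, -0.001]
ft_force: [0.1, -0.5, -3.8]
grip_width: 0.0515
t: 6.1
ee_pos: [0.3644, 0.094, 0.2162]
tcp_rot: [-0.0, 0.994, 0.112, -0.001]
ft_force: [-0.2, -0.5, -3.9]
grip_width: 0.0521
t 6.1 tcp [0.3644 0.094  0.2162] xyaw 12.84 z [-0.001 -0.    -1.   ] F [-0.2 -0.5 -3.9] w 0.0521
cam [0.441 0.112 0.372]
```

View pics/w6.png

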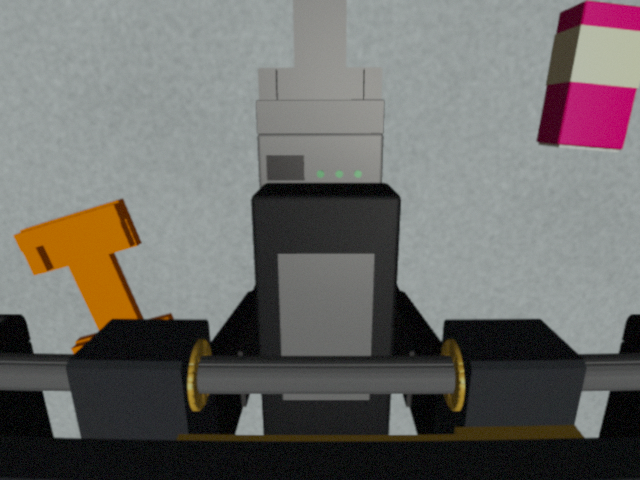

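The charger's head is at (320,160), the lip's front edge is at row 100, and the guides start at row 68. Yaw is aligned to within a degree. I advance 80 mm to see the bay and sill.

```bash
python3 -m creep '[{"offset":[20,0,0],"twist":0},{"offset":[30,0,0],"twist":0},{"offset":[20,0,0],"twist":0},{"offset":[0,0,0],"twist":0},{"offset":[0,0,0],"twist":0}]'
python3 look.py w7
```

```text
t: 6.65
ee_pos: [0.4328, 0.1096, 0.2166]
tcp_rot: [0.0, 0.994, 0.112, -0.001]
ft_force: [0.8, -0.6, -3.6]
grip_width: 0.0517
t 6.65 tcp [0.4328 0.1096 0.2166] xyaw 12.92 z [-0.002 -0.    -1.   ] F [ 0.8 -0.6 -3.6] w 0.0517
cam [0.51  0.128 0.372]
```

View pics/w7.png

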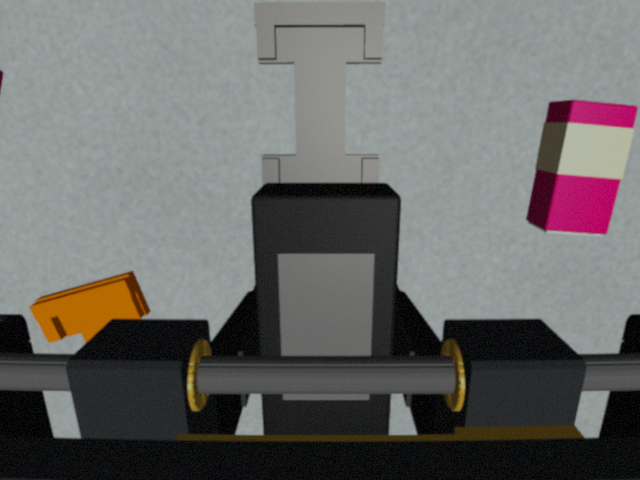

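```bash
cat > pj.py <<'E'
from h import *
def proj(d,uv,z):
    p=cv2.undistortPoints(np.asarray(uv,float).reshape(-1,1,2),d["K"],d["dist"])[:,0]; r=np.c_[p,np.ones(len(p))]@d["T"][:3,:3].T; o=d["T"][:3,3]
    return o+r*((z-o[2])/r[:,2])[:,None]
E
python3 - <<'E'
from pj import *
a=np.load("w6.npz");b=np.load("w7.npz")
for n,d,r in [("w6",a,(55,140,240,400)),("w7",b,(0,75,240,400)),("w7b",b,(145,190,240,400))]:
    r0,r1,c0,c1=r; cv2.imwrite(f"pics/z{n}.png",cv2.resize(d["img"][r0:r1,c0:c1,::-1],None,fx=5,fy=5,interpolation=cv2.INTER_CUBIC))
for nm,d,uv,z in [("lip",a,[[256,100],[320,100],[384,100]],.032),("sill in",b,[[276,26.5],[364,25]],.02),("sill out",b,[[255,3],[384,3]],.02)]:
    P=proj(d,uv,z); print(nm,P.round(4).tolist(), np.degrees(np.arctan2(-(P[-1]-P[0])[0]*-1,-(P[-1]-P[0])[1])).round(2))
g=b["img"].mean(2); print([ (r,int(g[r,300:340].mean())) for r in range(0,40)])
g=a["img"].mean(2); print([ (r,int(g[r,280:360].mean())) for r in range(90,140)])
print([(c,int(b["img"].mean(2)[80:150,c].mean())) for c in list(range(288,300))+list(range(340,352))])
W=b["W"]
for q,s in dict(floor=np.s_[75:145,300:340],sill=np.s_[6:22,265:375]).items(): print(q,np.nanmedian(W[s][...,2]).round(4))
W=a["W"]
for q,s in dict(lip=np.s_[104:130,262:378],head=np.s_[138:152,265:375]).items(): print(q,np.nanmedian(W[s][...,2]).round(4))
E
```

```text
lip [[0.4446, 0.1683, 0.032], [0.4555, 0.12, 0.032], [0.4665, 0.0718, 0.032]] 12.81
sill in [[0.5698, 0.1809, 0.02], [0.5859, 0.1152, 0.02]] 13.78
sill out [[0.5826, 0.1998, 0.02], [0.6044, 0.1042, 0.02]] 12.86
[(0, 151), (1, 147), (2, 140), (3, 136), (4, 136), (5, 136), (6, 136), (7, 136), (8, 137), (9, 137), (10, 136), (11, 137), (12, 137), (13, 137), (14, 137), (15, 137), (16, 138), (17, 138), (18, 138), (19, 138), (20, 138), (21, 138), (22, 138), (23, 134), (24, 114), (25, 68), (26, 64), (27, 107), (28, 133), (29, 139), (30, 139), (31, 139), (32, 139), (33, 140), (34, 140), (35, 140), (36, 140), (37, 140), (38, 140), (39, 140)]
[(90, 144), (91, 144), (92, 144), (93, 144), (94, 144), (95, 144), (96, 144), (97, 144), (98, 141), (99, 132), (100, 126), (101, 136), (102, 140), (103, 140), (104, 140), (105, 140), (106, 139), (107, 139), (108, 139), (109, 139), (110, 139), (111, 139), (112, 139), (113, 139), (114, 138), (115, 138), (116, 138), (117, 138), (118, 138), (119, 138), (120, 138), (121, 138), (122, 138), (123, 137), (124, 137), (125, 137), (126, 137), (127, 137), (128, 137), (129, 137), (130, 137), (131, 136), (132, 131), (133, 110), (134, 100), (135, 113), (136, 129), (137, 137), (138, 138), (139, 138)]
[(288, 153), (289, 153), (290, 153), (291, 153), (292, 153), (293, 152), (294, 148), (295, 143), (296, 138), (297, 137), (298, 137), (299, 137), (340, 144), (341, 144), (342, 144), (343, 144), (344, 145), (345, 149), (346, 153), (347, 154), (348, 154), (349, 153), (350, 153), (351, 153)]
floor 0.0099
sill 0.0198
lip 0.0318
head 0.0337
```

View pics/zw6.png

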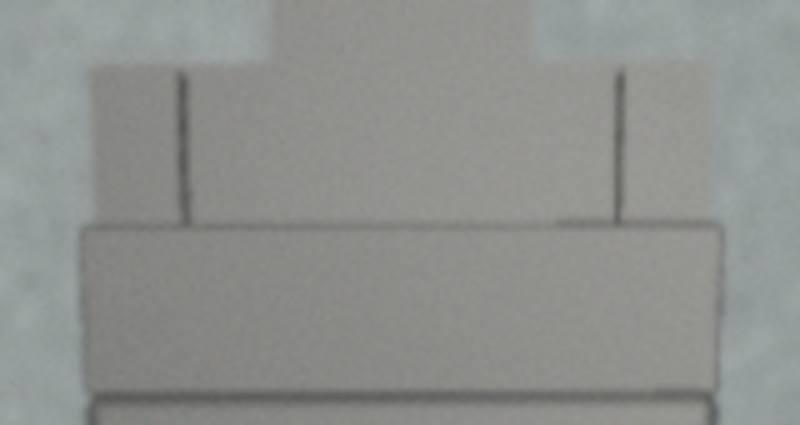

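View pics/zw7.png

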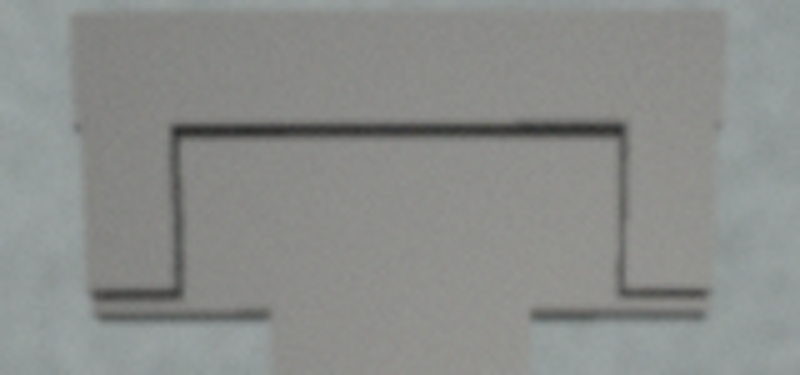

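Heights match (floor 9.9, sill 19.8, lip 31.8, head 33.7 mm). The lip, the sill's inner edge and its outer edge all give bay ≈ (0.5166, 0.1342), yaw 12.85°. Against the sill the tongue would reach the bay floor at only about 5°, so I will pivot the pack on the back edge of the 34 mm charger head instead. The tongue then hangs over the counter at the same yaw. Next I find that back edge.

```bash
python3 - <<'E'
from bench import grab_frame, monitor
from pj import *
f=grab_frame("top"); d=dict(K=Km(f),dist=np.array(f["dist"],float),T=campose(f)); W=cloud(f,d["T"])
bay=np.array([.5166,.1342]);c,s=np.cos(np.radians(12.85)),np.sin(np.radians(12.85))
X=W.reshape(-1,3); r=X[:,:2]-bay; bx=r[:,0]*c+r[:,1]*s; by=-r[:,0]*s+r[:,1]*c
for lo in range(-140,-55,4):
    m=(bx*1000>lo)&(bx*1000<=lo+4)&(abs(by)<.02); print(lo+2,m.sum(),np.nanmedian(X[m,2]).round(4))
im=f["img"][:,:,::-1]; cv2.imwrite("pics/t2.png",cv2.resize(im[150:350,120:320],(800,800)[:2] if 0 else (600,600),interpolation=cv2.INTER_CUBIC)); print(monitor.sense()["joint_pos"].round(2))
E
```

```text
-138 16 0.0004
-134 25 0.0085
-130 15 0.0362
-126 78 0.4936
-122 113 0.5065
-118 87 0.5172
-114 74 0.5238
-110 62 0.5269
-106 66 0.5292
-102 62 0.5307
-98 60 0.5328
-94 52 0.5338
-90 58 0.5343
-86 53 0.5342
-82 52 0.5341
-78 59 0.5339
-74 49 0.5327
-70 48 0.5311
-66 48 0.5283
-62 50 0.5258
-58 42 0.5222
-54 39 0.5176
[ 0.13 -0.34  2.1  -0.    1.39  1.47]
```

View pics/t2.png

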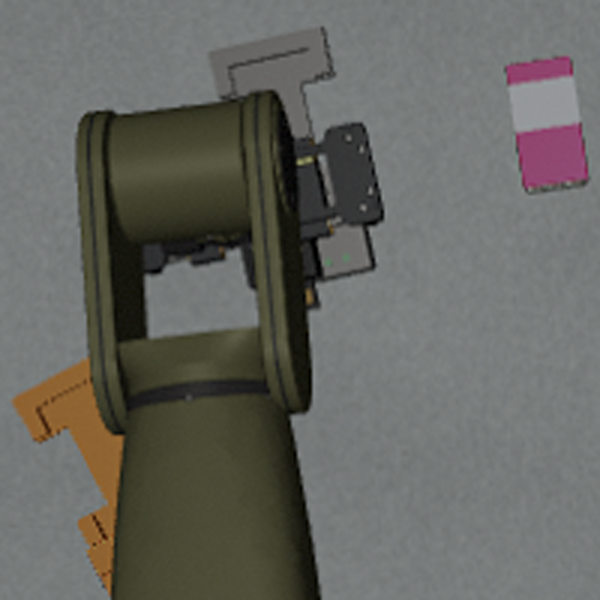

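The arm hides the charger in this picture, so I use the first top picture with the same fixed calibration.

```bash
python3 - <<'E'
from bench import grab_frame
from h import *
f=grab_frame("top"); T=campose(f); im=cv2.imread("pics/top0.png")
bay=np.array([.5166,.1342]);c,s=np.cos(np.radians(12.85)),np.sin(np.radians(12.85))
Ti=np.linalg.inv(T); rv,_=cv2.Rodrigues(Ti[:3,:3])
xs=np.arange(-150,91,1.); ys=np.arange(-70,71,1.); gx,gy=np.meshgrid(xs,ys)
P=np.stack([bay[0]+(gx*c-gy*s)/1000,bay[1]+(gx*s+gy*c)/1000,np.full_like(gx,.034)],-1).reshape(-1,3)
uv=cv2.projectPoints(P,rv,Ti[:3,3],Km(f),np.array(f["dist"],float))[0].reshape(*gx.shape,2).astype(np.float32)
o=cv2.remap(im,uv[...,0],uv[...,1],cv2.INTER_CUBIC); cv2.imwrite("pics/rect.png",cv2.resize(o,None,fx=3,fy=3))
print([(int(x),int(v)) for x,v in zip(xs,o[50:90].mean((0,2)))][:100])
E
```

```text
[(-150, 126), (-149, 126), (-148, 126), (-147, 126), (-146, 126), (-145, 126), (-144, 126), (-143, 126), (-142, 126), (-141, 126), (-140, 127), (-139, 129), (-138, 130), (-137, 126), (-136, 115), (-135, 95), (-134, 71), (-133, 55), (-132, 55), (-131, 71), (-130, 90), (-129, 104), (-128, 109), (-127, 111), (-126, 109), (-125, 106), (-124, 102), (-123, 100), (-122, 98), (-121, 97), (-120, 97), (-119, 97), (-118, 98), (-117, 98), (-116, 98), (-115, 99), (-114, 98), (-113, 98), (-112, 98), (-111, 98), (-110, 99), (-109, 99), (-108, 98), (-107, 98), (-106, 99), (-105, 101), (-104, 103), (-103, 106), (-102, 107), (-101, 108), (-100, 108), (-99, 108), (-98, 107), (-97, 107), (-96, 107), (-95, 108), (-94, 108), (-93, 110), (-92, 110), (-91, 104), (-90, 96), (-89, 91), (-88, 92), (-87, 96), (-86, 101), (-85, 106), (-84, 109), (-83, 109), (-82, 108), (-81, 108), (-80, 108), (-79, 108), (-78, 108), (-77, 108), (-76, 107), (-75, 107), (-74, 107), (-73, 107), (-72, 107), (-71, 107), (-70, 107), (-69, 107), (-68, 107), (-67, 108), (-66, 109), (-65, 108), (-64, 104), (-63, 101), (-62, 100), (-61, 102), (-60, 104), (-59, 106), (-58, 108), (-57, 108), (-56, 108), (-55, 108), (-54, 108), (-53, 107), (-52, 107), (-51, 107)]
```

View pics/rect.png

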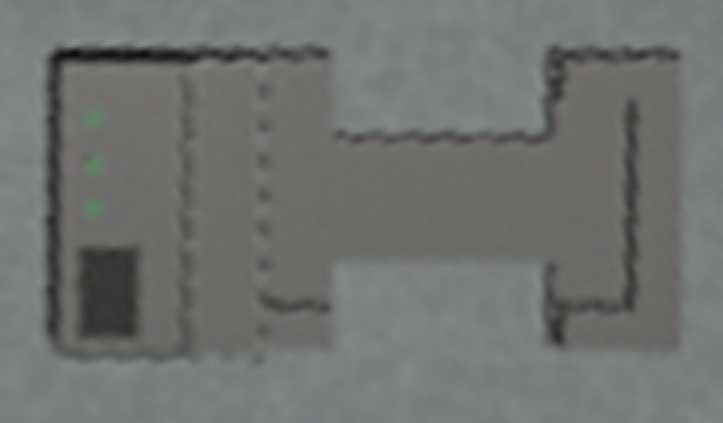

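The rectified top view puts the lip at x≈-63 and the lip/head step at -88, a third agreement on the bay. The head's back edge is at about -131 mm. I set the pivot 35 mm behind that edge and descend.

```bash
python3 -m creep '[{"offset":[-20,-1.4,0],"twist":0},{"offset":[-30,-2,0],"twist":0},{"offset":[-29,-2,0],"twist":0},{"offset":[0,0,0],"twist":0},{"offset":[0,0,15],"twist":0}]'
python3 -m creep '[{"offset":[0,0,30],"twist":0},{"offset":[0,0,40],"twist":0},{"offset":[0,0,35],"twist":0},{"offset":[0,0,20],"twist":0},{"offset":[0,0,0],"twist":0}]'
python3 look.py w8
```

```text
t: 7.3
ee_pos: [0.3562, 0.0974, 0.2043]
tcp_rot: [-0.0, 0.994, 0.113, 0.004]
ft_force: [0.6, 0.3, -3.7]
grip_width: 0.0518
t: 7.8
ee_pos: [0.3516, 0.0968, 0.0726]
tcp_rot: [0.0, 0.994, 0.113, -0.005]
ft_force: [0.0, 0.2, -3.5]
grip_width: 0.0518
t 7.8 tcp [0.3516 0.0968 0.0726] xyaw 12.96 z [-0.009 -0.001 -1.   ] F [ 0.   0.2 -3.5] w 0.0518
cam [0.43  0.115 0.228]
```

View pics/w8.png

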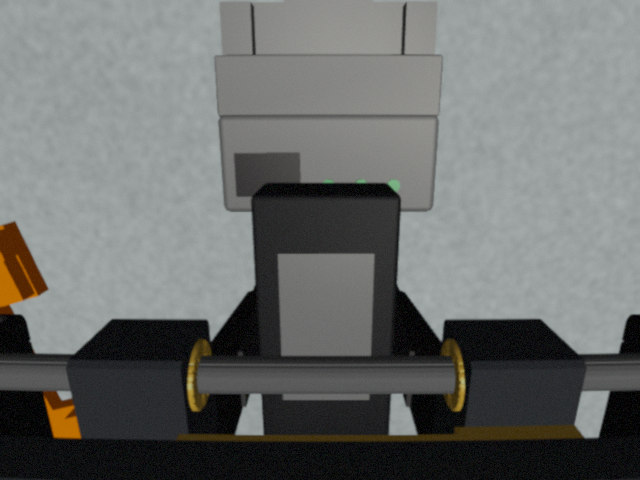

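The tail overlaps the head's back edge (edge at row 210, tail at row 185). I press down in small steps, watching the force.

```bash
python3 -m creep '[{"offset":[0,0,8],"twist":0},{"offset":[0,0,8],"twist":0},{"offset":[0,0,0],"twist":0}]'
python3 -m creep '[{"offset":[0,0,4],"twist":0},{"offset":[0,0,3],"twist":0},{"offset":[0,0,0],"twist":0}]'
python3 look.py w9
```

```text
t: 8.15
ee_pos: [0.3547, 0.0972, 0.0608]
tcp_rot: [0.0, 0.994, 0.113, -0.0]
ft_force: [-0.5, -0.5, -3.5]
grip_width: 0.0519
t: 8.45
ee_pos: [0.3547, 0.0972, 0.0539]
tcp_rot: [-0.0, 0.994, 0.113, -0.0]
ft_force: [-0.8, 0.2, -3.4]
grip_width: 0.0515
t 8.45 tcp [0.3547 0.0972 0.0539] xyaw 12.98 z [-0.001 -0.    -1.   ] F [-0.8  0.2 -3.4] w 0.0515
cam [0.431 0.116 0.21 ]
```

```bash
cat > tilt.py <<'E'
import sys
from h import *
d=np.load(sys.argv[1]+".npz"); W=d["W"]; T=d["T"]
P=W[200:330,285:368].reshape(-1,3); P=P[~np.isnan(P[:,0])]; 
c=np.median(P,0)
for _ in range(3):
    A=np.c_[P[:,:2]-c[:2],np.ones(len(P))]; k=np.linalg.lstsq(A,P[:,2],rcond=None)[0]; r=P[:,2]-A@k; P=P[abs(r)<.004]
a=np.radians(12.85); u=np.array([np.cos(a),np.sin(a)])
print("pitch tail-up deg",np.degrees(np.arctan(k[:2]@u)).round(2),"roll",np.degrees(np.arctan(k[:2]@[-u[1],u[0]])).round(2),"centre",c.round(4),len(P))
E
for i in w5 w8 w9; do python3 tilt.py $i; done
```

```text
pitch tail-up deg -0.81 roll 0.51 centre [ 0.5052 -0.3955  0.2119] 10753
pitch tail-up deg -1.4 roll 0.07 centre [0.3808 0.1041 0.0872] 10752
pitch tail-up deg -0.86 roll -0.0 centre [0.3837 0.1045 0.0688] 10753
```

```bash
python3 -m creep '[{"offset":[0,0,3],"twist":0},{"offset":[0,0,2],"twist":0},{"offset":[0,0,0],"twist":0}]'
python3 -m creep '[{"offset":[0,0,2],"twist":0},{"offset":[0,0,0],"twist":0}]'
python3 look.py w10; python3 tilt.py w10
```

```text
t: 8.8
ee_pos: [0.3553, 0.0973, 0.0502]
tcp_rot: [0.0, 0.994, 0.113, -0.0]
ft_force: [-4.4, -1.4, 4.9]
grip_width: 0.0519
t: 9.0
ee_pos: [0.3554, 0.0973, 0.0486]
tcp_rot: [0.0, 0.994, 0.113, -0.0]
ft_force: [-6.5, -0.6, 8.7]
grip_width: 0.0517
t 9.0 tcp [0.3554 0.0973 0.0486] xyaw 12.99 z [-0. -0. -1.] F [-6.5 -0.6  8.7] w 0.0517
cam [0.432 0.116 0.204]
pitch tail-up deg 2.09 roll 0.0 centre [0.3852 0.1048 0.0658] 10751
```

It pivots as intended: about 3° so far with 12 N on the wrist. I continue.

```bash
python3 -m creep '[{"offset":[0,0,2],"twist":0},{"offset":[0,0,2],"twist":0},{"offset":[0,0,0],"twist":0}]'
python3 -m creep '[{"offset":[0,0,2],"twist":0},{"offset":[0,0,1.5],"twist":0},{"offset":[0,0,0],"twist":0}]'
python3 look.py w11; python3 tilt.py w11
```

```text
t: 9.35
ee_pos: [0.3555, 0.0973, 0.0447]
tcp_rot: [0.0, 0.994, 0.113, 0.0]
ft_force: [-6.0, -1.6, 7.8]
grip_width: 0.0518
t: 9.65
ee_pos: [0.3556, 0.0974, 0.0412]
tcp_rot: [0.0, 0.994, 0.113, 0.0]
ft_force: [-6.5, -1.4, 7.9]
grip_width: 0.0525
t 9.65 tcp [0.3556 0.0974 0.0412] xyaw 12.99 z [ 0. -0. -1.] F [-6.5 -1.4  7.9] w 0.0525
cam [0.432 0.116 0.197]
pitch tail-up deg 8.8 roll -0.13 centre [0.388  0.1053 0.065 ] 7890
```

View pics/w11.png

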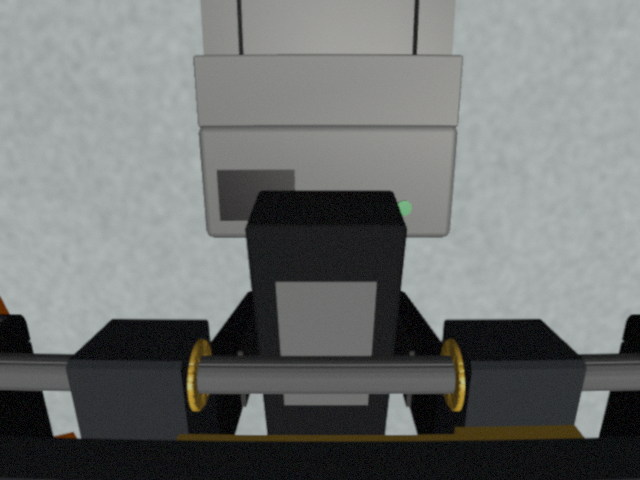

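```bash
python3 -m creep '[{"offset":[0,0,2],"twist":0},{"offset":[0,0,0],"twist":0}]'
python3 -m creep '[{"offset":[0,0,-10],"twist":0},{"offset":[0,0,-30],"twist":0},{"offset":[0,0,-25],"twist":0},{"offset":[0,0,0],"twist":0},{"offset":[0,0,0],"twist":0}]'
python3 look.py w12; python3 tilt.py w12
```

```text
t: 9.9
ee_pos: [0.3557, 0.0974, 0.0393]
tcp_rot: [0.0, 0.994, 0.113, 0.0]
ft_force: [-5.6, -1.1, 8.0]
grip_width: 0.0519
t: 10.4
ee_pos: [0.355, 0.0973, 0.1026]
tcp_rot: [0.0, 0.994, 0.113, 0.001]
ft_force: [-0.5, -0.3, -2.9]
grip_width: 0.0519
t 10.4 tcp [0.355  0.0973 0.1026] xyaw 12.98 z [ 0.001  0.    -1.   ] F [-0.5 -0.3 -2.9] w 0.0519
cam [0.431 0.116 0.259]
pitch tail-up deg 6.59 roll -0.14 centre [0.3883 0.1053 0.128 ] 6132
```

View pics/w12.png

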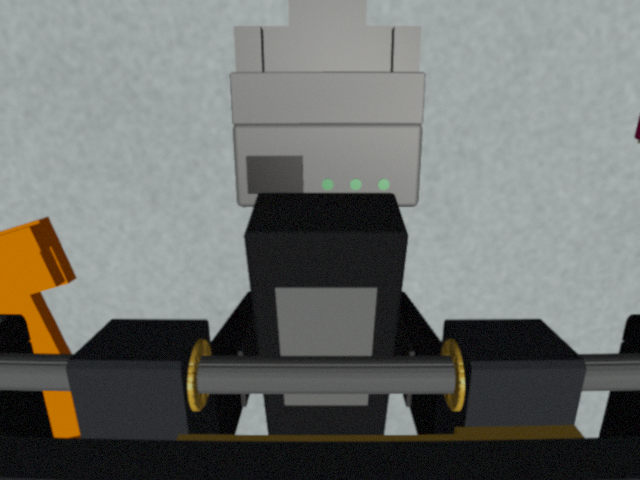

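```bash
sed -i 's/W\[200:330,285:368\]/W[244:345,285:368]/' tilt.py; for i in w5 w9 w11 w12; do python3 tilt.py $i; done
python3 - <<'E'
from pj import *
d=np.load("w12.npz");W=d["W"];a=np.radians(12.98);u=np.array([np.cos(a),np.sin(a)]);tcp=np.array([.355,.0973,.1026])
for r in range(196,345,12):
    p=np.nanmedian(W[r,290:365],0)-tcp; print(r,(p[:2]@u*1000).round(1),(p[2]*1000).round(1))
E
```

```text
pitch tail-up deg -0.37 roll 0.28 centre [ 0.4943 -0.3927  0.2121] 8351
pitch tail-up deg -0.36 roll -0.04 centre [0.3727 0.102  0.0689] 8352
pitch tail-up deg 11.77 roll -0.11 centre [0.377  0.1029 0.0643] 8351
pitch tail-up deg 14.18 roll -0.0 centre [0.3771 0.103  0.1276] 8344
196 52.7 4.9
208 50.1 14.3
220 47.8 22.6
232 45.6 29.4
244 41.8 29.7
256 37.5 28.5
268 33.0 27.4
280 28.0 25.8
292 23.8 25.5
304 18.6 24.0
316 13.3 22.6
328 8.1 21.1
340 2.5 19.7
```

```bash
python3 - <<'E'
from pj import *
a=np.radians(12.98);u=np.array([np.cos(a),np.sin(a)])
def fine(n,tcp,rows):
    d=np.load(n+".npz");W=d["W"]
    L=np.array([[ (q:=np.nanmedian(W[r,290:365],0)-tcp)[:2]@u*1000,q[2]*1000] for r in rows]); return L,d
for n,tcp,top in [("w9",[.3547,.0972,.0539],range(200,340)),("w12",[.355,.0973,.1026],range(246,340))]:
    L,d=fine(n,np.array(tcp),top); k=np.polyfit(L[:,0],L[:,1],1); print(n,"top z at 0",k[1].round(1),"deg",np.degrees(np.arctan(k[0])).round(2))
    g=d["img"].mean(2)[:,300:355].mean(1); print([(r,int(g[r])) for r in range(180,246)])
E
```

```text
w9 top z at 0 15.3 deg -0.84
[(180, 123), (181, 119), (182, 96), (183, 51), (184, 14), (185, 10), (186, 8), (187, 8), (188, 8), (189, 8), (190, 8), (191, 8), (192, 9), (193, 8), (194, 11), (195, 16), (196, 23), (197, 29), (198, 36), (199, 42), (200, 45), (201, 48), (202, 47), (203, 48), (204, 48), (205, 48), (206, 48), (207, 47), (208, 48), (209, 48), (210, 48), (211, 47), (212, 47), (213, 48), (214, 47), (215, 47), (216, 48), (217, 48), (218, 48), (219, 47), (220, 47), (221, 47), (222, 47), (223, 47), (224, 46), (225, 47), (226, 47), (227, 47), (228, 47), (229, 47), (230, 47), (231, 47), (232, 47), (233, 46), (234, 46), (235, 46), (236, 46), (237, 47), (238, 46), (239, 46), (240, 46), (241, 46), (242, 47), (243, 46), (244, 46), (245, 46)]
w12 top z at 0 19.2 deg 14.01
[(180, 130), (181, 130), (182, 130), (183, 130), (184, 130), (185, 130), (186, 130), (187, 129), (188, 129), (189, 128), (190, 127), (191, 122), (192, 99), (193, 53), (194, 17), (195, 14), (196, 14), (197, 14), (198, 13), (199, 14), (200, 13), (201, 14), (202, 13), (203, 13), (204, 14), (205, 14), (206, 13), (207, 15), (208, 14), (209, 14), (210, 14), (211, 15), (212, 14), (213, 14), (214, 14), (215, 15), (216, 14), (217, 13), (218, 15), (219, 14), (220, 13), (221, 13), (222, 14), (223, 13), (224, 13), (225, 16), (226, 14), (227, 14), (228, 13), (229, 14), (230, 16), (231, 20), (232, 22), (233, 25), (234, 27), (235, 28), (236, 28), (237, 27), (238, 27), (239, 27), (240, 27), (241, 26), (242, 26), (243, 27), (244, 26), (245, 27)]
```

```bash
python3 - <<'E'
from pj import *
from scipy.optimize import least_squares
a=np.radians(12.98);u=np.array([np.cos(a),np.sin(a)])
def ray(n,tcp,row):
    d=np.load(n+".npz"); P=[proj(d,[[327,row]],z)[0]-np.array(tcp) for z in (0.0,.2)]
    return [np.array([p[:2]@u*1000,p[2]*1000]) for p in P]
def at(n,tcp,row,z):
    A,B=ray(n,tcp,row); return (A+(B-A)*(z-A[1])/(B[1]-A[1])).round(1)
t9=[.3547,.0972,.0539]; t12=[.355,.0973,.1026]
print("w9 top edge",at("w9",t9,197,15),"bottom",at("w9",t9,183,-17))
for r in (230,231,232): print("w12 top",at("w12",t12,r,30.3))
for th in (14,14.5):
  th=np.radians(th);c,s=np.cos(th),np.sin(th)
  Rm=np.array([[c,-s],[s,c]])
  # model: mid offset (mx,mz) rel TCP
  def res(m):
    o=[]
    for row,loc in ((230.5,(54.,15.5)),(193,(55,-15))):
        p=Rm@np.array(loc)+m; A,B=ray("w12",t12,row); dr=(B-A)/np.linalg.norm(B-A); q=p-A; o.append(q[0]*dr[1]-q[1]*dr[0])
    zt=(Rm@np.array([0,16.])+m); # top plane passes at x=0 z=19
    o.append((zt[1]-zt[0]*np.tan(th)-18.9)*c); return o
  m=least_squares(res,[0,-1]).x; print("mid",m.round(1),"tip",(Rm@[-77,-12]+m).round(1),"tipbottom",(Rm@[-77,-16]+m).round(1),"front top",(Rm@[-55,16]+m).round(1),"tail bottom",(Rm@[55,-16]+m).round(1),np.round(res(m),1))
E
```

```text
w9 top edge [54.1 15. ] bottom [ 54.3 -17. ]
w12 top [46.4 30.3]
w12 top [46.1 30.3]
w12 top [45.8 30.3]
mid [-3.3  1.5] tip [-75.1 -28.8] tipbottom [-74.2 -32.6] front top [-60.5   3.7] tail bottom [53.9 -0.7] [-0.7  0.7 -0.1]
mid [-3.1  1.5] tip [-74.7 -29.4] tipbottom [-73.6 -33.3] front top [-60.4   3.2] tail bottom [54.1 -0.2] [-0.9  0.8 -0.1]
```

The pack is tilted 14.2° tail-up with no roll, and it held through the lift. The tongue tip is at (-75,-29) mm from the TCP along tool x and up. I carry it over the bay so that the tip sits about 12 mm clear of the lip.

```bash
python3 -m creep '[{"offset":[20,0,0],"twist":0},{"offset":[35,0,0],"twist":0},{"offset":[40,0,0],"twist":0},{"offset":[40,0,0],"twist":0},{"offset":[35,0,0],"twist":0}]'
python3 -m creep '[{"offset":[20,0,0],"twist":0},{"offset":[0,0,0],"twist":0},{"offset":[0,0,0],"twist":0},{"offset":[0,0,15],"twist":0},{"offset":[0,0,15],"twist":0}]'
python3 -m creep '[{"offset":[0,0,10],"twist":0},{"offset":[0,0,0],"twist":0},{"offset":[0,0,0],"twist":0}]'
python3 look.py w13; python3 tilt.py w13
python3 - <<'E'
from bench import grab_frame
import cv2
f=grab_frame("scene"); cv2.imwrite("pics/s2.png",cv2.resize(f["img"][170:310,340:500,::-1],(800,600)[:2] if 0 else (640,560),interpolation=cv2.INTER_CUBIC))
E
```

```text
t: 10.95
ee_pos: [0.5208, 0.1356, 0.0997]
tcp_rot: [0.0, 0.994, 0.113, -0.002]
ft_force: [-0.4, -0.5, -3.4]
grip_width: 0.0517
t: 11.45
ee_pos: [0.5389, 0.1397, 0.0711]
tcp_rot: [0.0, 0.994, 0.113, -0.0]
ft_force: [0.3, 0.5, -3.1]
grip_width: 0.0522
t: 11.75
ee_pos: [0.5395, 0.1399, 0.062]
tcp_rot: [0.0, 0.994, 0.113, -0.001]
ft_force: [0.4, 1.0, -3.2]
grip_width: 0.052
t 11.75 tcp [0.5395 0.1399 0.062 ] xyaw 12.98 z [-0.001 -0.    -1.   ] F [ 0.4  1.  -3.2] w 0.052
cam [0.616 0.158 0.218]
pitch tail-up deg 14.08 roll 0.03 centre [0.5617 0.1456 0.0871] 8343
```

View pics/w13.png

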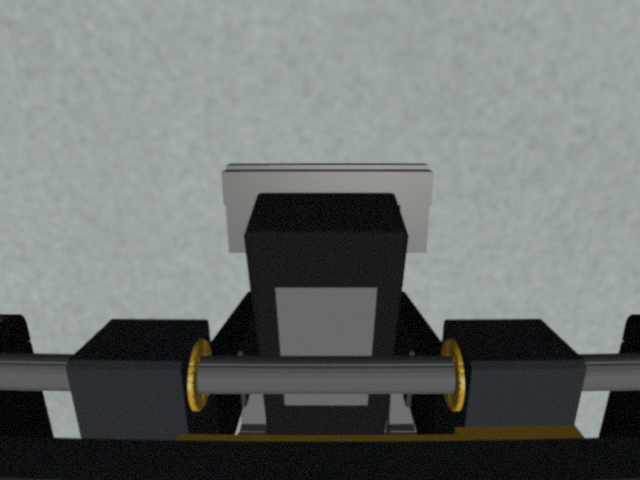

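View pics/s2.png

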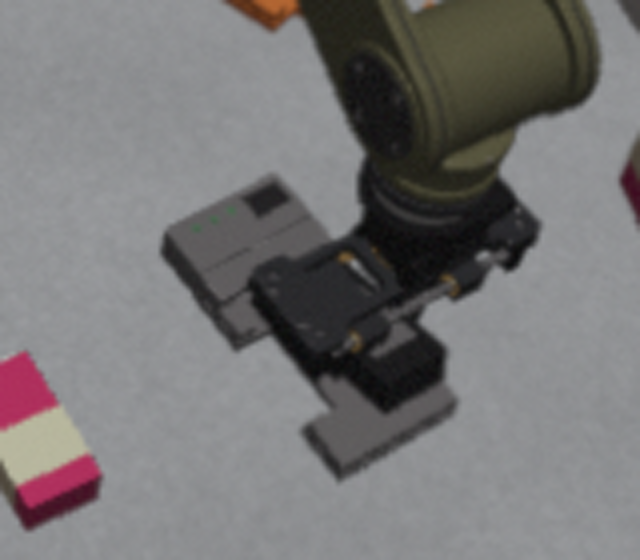

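The pack is centred in the bay (sill at columns 223–432, pack at 247–406) and the tilt is still 14°. I lower to insertion height.

```bash
python3 -m creep '[{"offset":[0,0,6],"twist":0},{"offset":[0,0,6],"twist":0},{"offset":[0,0,4.5],"twist":0},{"offset":[0,0,0],"twist":0},{"offset":[0,0,0],"twist":0}]'
python3 -m creep '[{"offset":[-4,0,0],"twist":0},{"offset":[-4,0,0],"twist":0},{"offset":[0,0,0],"twist":0}]'
```

```text
t: 12.35
ee_pos: [0.5399, 0.1399, 0.0459]
tcp_rot: [0.0, 0.994, 0.113, -0.0]
ft_force: [0.6, -0.0, -3.7]
grip_width: 0.0517
t: 12.65
ee_pos: [0.5316, 0.138, 0.0462]
tcp_rot: [0.0, 0.994, 0.113, -0.0]
ft_force: [0.9, -0.3, -3.6]
grip_width: 0.0515
```

```bash
python3 -m creep '[{"offset":[0,0,1],"twist":0},{"offset":[-3,0,0],"twist":0},{"offset":[-3,0,0],"twist":0},{"offset":[0,0,0],"twist":0}]'
python3 -m creep '[{"offset":[-3,0,0],"twist":0},{"offset":[-3,0,0],"twist":0},{"offset":[0,0,0],"twist":0}]'
python3 -m creep '[{"offset":[-2,0,0],"twist":0},{"offset":[-2,0,0],"twist":0},{"offset":[0,0,0],"twist":0}]'
python3 look.py w14; python3 tilt.py w14
```

```text
t: 13.05
ee_pos: [0.5259, 0.1367, 0.045]
tcp_rot: [0.0, 0.994, 0.113, -0.0]
ft_force: [0.0, -0.7, -4.1]
grip_width: 0.0519
t: 13.35
ee_pos: [0.52, 0.1353, 0.045]
tcp_rot: [0.0, 0.994, 0.113, -0.0]
ft_force: [0.2, 0.3, -3.9]
grip_width: 0.0517
t: 13.65
ee_pos: [0.5163, 0.1345, 0.0451]
tcp_rot: [0.0, 0.994, 0.113, -0.0]
ft_force: [-0.4, 0.0, -4.0]
grip_width: 0.0519
t 13.65 tcp [0.5163 0.1345 0.0451] xyaw 12.98 z [-0. -0. -1.] F [-0.4  0.  -4. ] w 0.0519
cam [0.593 0.153 0.201]
pitch tail-up deg 14.15 roll 0.03 centre [0.5385 0.1402 0.0701] 8353
```

View pics/w14.png

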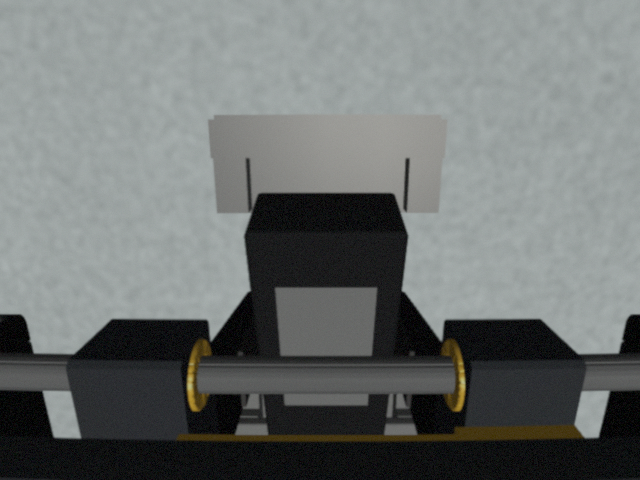

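The tongue went in without contact force. The tip is at about x -75 mm, z -10 mm in the bay frame, with 14° tilt. Now I swing the tail down along the arc.

```bash
python3 -m creep '[{"offset":[0,0,2],"twist":0},{"offset":[0.8,0,2],"twist":0},{"offset":[0.8,0,2],"twist":0},{"offset":[0,0,0],"twist":0}]'
python3 -m creep '[{"offset":[0.8,0,2],"twist":0},{"offset":[0.8,0,2],"twist":0},{"offset":[0,0,0],"twist":0}]'
python3 look.py w15; python3 tilt.py w15
```

```text
t: 14.1
ee_pos: [0.5195, 0.1351, 0.0399]
tcp_rot: [-0.0, 0.994, 0.113, 0.001]
ft_force: [0.8, 0.7, 2.6]
grip_width: 0.0518
t: 14.4
ee_pos: [0.5208, 0.1354, 0.0356]
tcp_rot: [-0.0, 0.994, 0.113, 0.001]
ft_force: [3.6, 0.6, 2.7]
grip_width: 0.0517
t 14.4 tcp [0.5208 0.1354 0.0356] xyaw 12.98 z [ 0.002  0.    -1.   ] F [3.6 0.6 2.7] w 0.0517
cam [0.597 0.154 0.192]
pitch tail-up deg 7.92 roll 0.06 centre [0.5418 0.1408 0.058 ] 8349
```

```bash
python3 -m creep '[{"offset":[0.5,0,2],"twist":0},{"offset":[0.3,0,2],"twist":0},{"offset":[0.3,0,1.5],"twist":0},{"offset":[0,0,0],"twist":0}]'
python3 -m creep '[{"offset":[0.2,0,1.5],"twist":0},{"offset":[0,0,1],"twist":0},{"offset":[0,0,0],"twist":0}]'
python3 look.py w16; python3 tilt.py w16
```

```text
t: 14.85
ee_pos: [0.5204, 0.1354, 0.0291]
tcp_rot: [0.0, 0.994, 0.113, -0.001]
ft_force: [3.3, 0.4, 1.8]
grip_width: 0.0517
t: 15.15
ee_pos: [0.5208, 0.1355, 0.0268]
tcp_rot: [0.0, 0.994, 0.113, -0.0]
ft_force: [2.8, 1.1, 1.4]
grip_width: 0.0521
t 15.15 tcp [0.5208 0.1355 0.0268] xyaw 12.98 z [-0.001 -0.    -1.   ] F [2.8 1.1 1.4] w 0.0521
cam [0.597 0.154 0.183]
pitch tail-up deg 1.76 roll -0.02 centre [0.5409 0.1407 0.0468] 8335
```

View pics/w16.png

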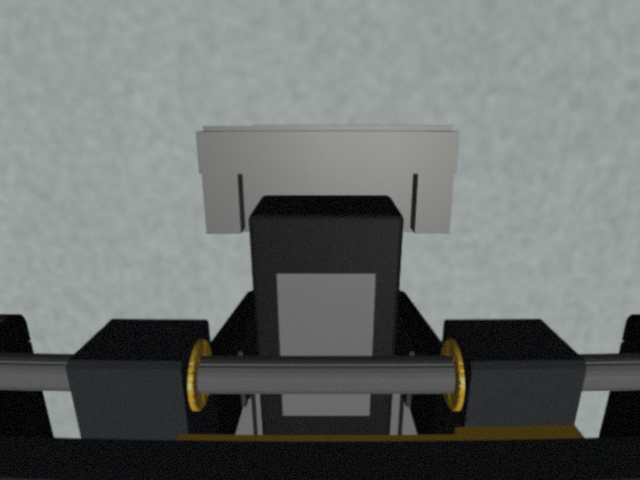

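About 2° remains. The tail (row 197) is inside the sill's inner edge (row 175) and between the guides. I lower slightly more and release.

```bash
python3 -m creep '[{"offset":[0,0,1.5],"twist":0},{"offset":[0,0,1],"twist":0},{"offset":[0,0,0],"twist":0}]'
python3 -m creep '[{"offset":[0,0,0],"twist":0},{"offset":[0,0,0],"twist":0},{"offset":[0,0,0],"twist":0},{"offset":[0,0,0],"twist":0},{"offset":[0,0,0],"twist":0}]' -1
python3 -m creep '[{"offset":[0,0,0],"twist":0},{"offset":[0,0,0],"twist":0},{"offset":[0,0,0],"twist":0}]'
python3 look.py w17; python3 tilt.py w17
```

```text
t: 15.5
ee_pos: [0.5209, 0.1355, 0.0245]
tcp_rot: [-0.0, 0.994, 0.113, -0.0]
ft_force: [3.4, 1.0, 2.3]
grip_width: 0.0515
t: 16.0
ee_pos: [0.5207, 0.1355, 0.0244]
tcp_rot: [0.0, 0.994, 0.113, -0.0]
ft_force: [1.1, -0.4, 0.1]
grip_width: 0.0865
t: 16.3
ee_pos: [0.521, 0.1356, 0.0247]
tcp_rot: [-0.0, 0.994, 0.113, -0.0]
ft_force: [-0.4, -0.9, -0.8]
grip_width: 0.0947
t 16.3 tcp [0.521  0.1356 0.0247] xyaw 12.98 z [-0.  0. -1.] F [-0.4 -0.9 -0.8] w 0.0947
cam [0.598 0.154 0.181]
pitch tail-up deg -0.75 roll 0.05 centre [0.5401 0.1405 0.0422] 8350
```

View pics/w17.png

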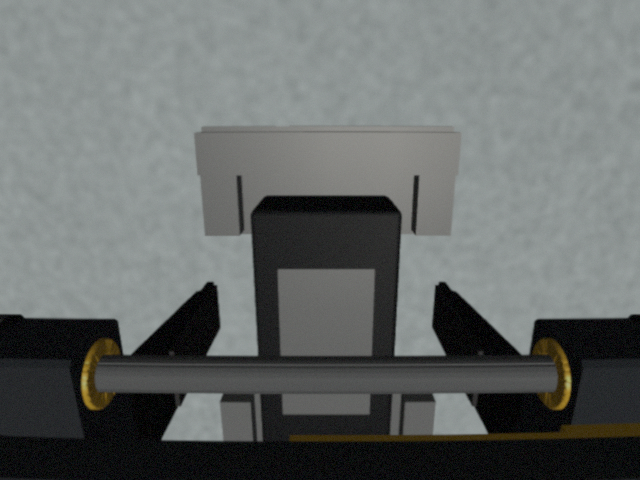

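Released. The pack top sits at 42.2 mm (expected 42) and is level, and the fingers are clear on both sides. I retreat upwards and backwards for a last check.

```bash
python3 -m creep '[{"offset":[0,0,-10],"twist":0},{"offset":[0,0,-30],"twist":0},{"offset":[0,0,-45],"twist":0},{"offset":[0,0,-45],"twist":0},{"offset":[0,0,-45],"twist":0}]'
python3 -m creep '[{"offset":[-20,0,-20],"twist":0},{"offset":[-20,0,0],"twist":0},{"offset":[-20,0,0],"twist":0},{"offset":[0,0,0],"twist":0},{"offset":[0,0,0],"twist":0}]'
python3 look.py w18
python3 - <<'E'
from bench import grab_frame, landmark_of
from h import *
f=grab_frame("scene"); cv2.imwrite("pics/s3.png",f["img"][:,:,::-1])
E
```

```text
t: 16.85
ee_pos: [0.5208, 0.1355, 0.2022]
tcp_rot: [-0.0, 0.994, 0.113, 0.0]
ft_force: [0.2, 0.2, -0.2]
grip_width: 0.0951
t: 17.35
ee_pos: [0.4629, 0.1221, 0.2204]
tcp_rot: [-0.0, 0.994, 0.113, 0.001]
ft_force: [0.0, 0.1, -0.6]
grip_width: 0.0956
t 17.35 tcp [0.4629 0.1221 0.2204] xyaw 12.97 z [ 0.002  0.    -1.   ] F [ 0.   0.1 -0.6] w 0.0956
cam [0.539 0.14  0.376]
```

View pics/w18.png

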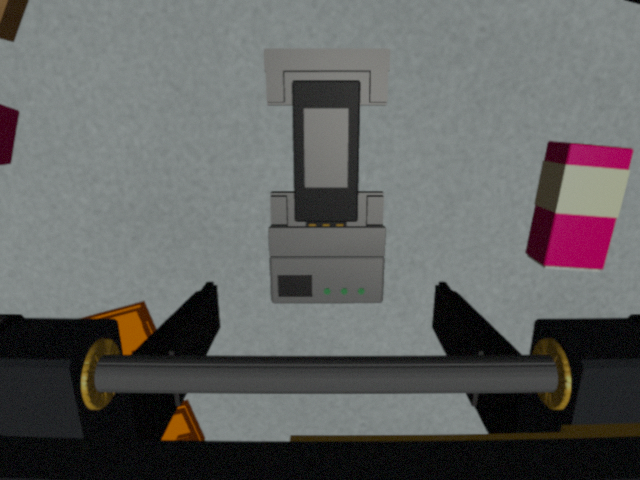

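View pics/s3.png

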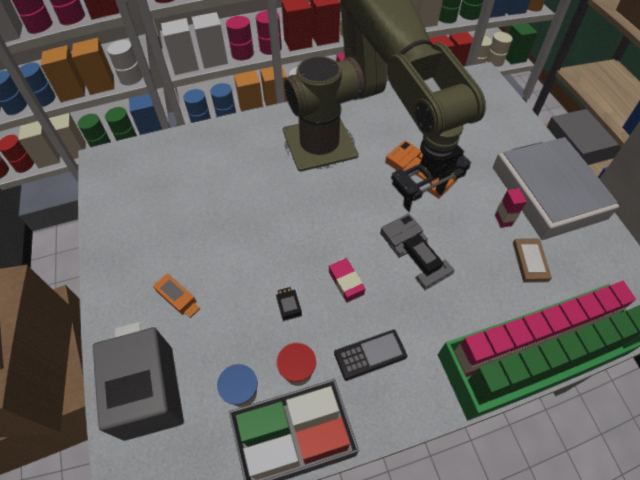

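The pack lies in the bay at (326,150), with its tongue under the lip at row 226 and its tail behind the sill. The short pack is unmoved at (288,303) in the scene picture. One last numeric check before handing in.

```bash
python3 - <<'E'
from pj import *
d=np.load("w18.npz"); W=d["W"]; g=cv2.cvtColor(d["img"],cv2.COLOR_RGB2GRAY)
m=np.zeros_like(g); m[76:223,285:367]=((W[76:223,285:367,2]>.037)); m=cv2.morphologyEx(m,cv2.MORPH_OPEN,np.ones((3,3)))
X=W[m>0]; c,s,a,b=rect(X); 
bay=np.array([.5166,.1342]);t=np.radians(12.85);u=np.array([np.cos(t),np.sin(t)]);n=np.array([-u[1],u[0]])
A=np.c_[X[:,:2]-X[:,:2].mean(0),np.ones(len(X))];k=np.linalg.lstsq(A,X[:,2],rcond=None)[0]
print("bay x,y mm",((c-bay)@u*1000).round(1),((c-bay)@n*1000).round(1),"size",np.round(s,1),"ang",round(a,1),"top z",k[2].round(4),"pitch,roll",np.degrees([k[:2]@u,k[:2]@n]).round(2))
E
```

```text
bay x,y mm -0.2 1.1 size [109.5  52.2] ang 13.1 top z 0.0419 pitch,roll [ 0.02 -0.02]
```

```bash
python3 -c "
from bench import order; print(order.job_done())"
```

```text
the job is handed in; nothing more can be done
None
```

The long pack is on charge in the grey charger's bay and the job is handed in. No verdict is reported at hand-in.

**What I did:** I gripped the long black pack at mid-length and carried it to the charger. The moves have no tilt command, so the gripper itself did not tilt. I pressed the pack's tail on the back edge of the charger's head, which pivoted it about 14° in the pads. The tongue then went under the lip with no contact force. I swung the tail down behind the sill, let go and backed away.

**Last checks:**

| Check | Measured | Required |
|---|---|---|
| Centre in the bay, x / y | -0.2 / +1.1 mm | within 12 mm |
| Top surface above the counter | 41.9 mm (42 expected when seated) | within 3 mm |
| Tilt of the pack | under 0.1° | within 3° |
| Line with the bay | about 0.3° off | within 11° |
| Tilt with the tongue under the lip | 14° | above 2.9° (0.05 rad) |

- **Other limits:** the clock stood at about 17.4 s of the 40 s, and the largest wrist force I read was about 11 N. The fingers touch nothing.
- **Short pack:** it shows at the same pixel as at the start.
- **Disagreements:** in one top picture the arm hid the charger, so I found the head's back edge in the first top picture instead. One early tilt reading was wrong because it took in the tail's end face, and I corrected it. No final check failed.

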